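# Clamp a glass jar with a ratchet lever that clicks at its set torque

## Robot

A 6-joint arm with a two-finger parallel gripper is mounted at the origin on a cart in front of the work surface, level with it; the furniture and walls round the work are solid. World frame = base frame: x ahead of the robot, y to its left, z up, the work surface at z = 0. Lengths are in mm, angles in rad, forces in N, time in s.
With the tool pointing down it reaches from about 400 to 925 mm from the base axis. Payload 12.5 kg.
Tool frame: the origin (TCP) lies midway between the tips of the shut fingers; the grasp point (between the pads) lies grip_depth behind it (grip_depth is the distance from the TCP to the grasp point, in mm); z points along the fingers, y is the line along which they close (so a half turn about z gives the same grasp; the last joint's range is limited). The gripper opens to 95 mm and grips with 3 to 60 N. Pads are 20 mm wide; open, the fingers measure 119 mm over their backs; the gripper's body (75 mm by 180 mm) begins 59 mm behind the grasp point.
Start: joints at [-1.285, 0.491, 1.559, -0, 1.092, -0.106], TCP at [238.683, -577.652, 179.761] pointing down, gripper open.
Joint ranges: [-3.1, 3.1], [-0.84, 2.19], [0.05, 2.79], [-1.13, 4.28], [0.06, 2.93], [-2.69, 2.69]. Speed limits (rad/s): [2.22, 2.22, 2.79, 3.14, 3.14, 3.14].

## Interface

Orientations are given as a rotation vector (axis times angle).
In Python, from bench import * gives the robot as it stands. The module is installed in compiled form; this text tells all that it offers. Calls block until the motion is done:
- move_pose(position, orientation): joint-space move of the TCP to a pose.
- movel(position, frame=None, v=150): straight line of the TCP; frame=None keeps the orientation; v is the mean speed in mm/s.
- move_joints(angles): joint-space move.
- ungrasp() and clamp(grasp_force=None): open the fingers fully, or close them until they stop; grasp_force is the grip in N (None keeps the last).
- hold(seconds).
- solve_ik(position, orientation): joint angles nearest the present ones, or None.
- read_state(): the state.
- grab_frame(name): name is "scene" or "top" or "wrist"; returns the picture (400x640x3 uint8, red, green, blue); there is no depth.
- get_calibration(name): a dict with "fx", "fy", "cx", "cy" (pixels), "dist" ([k1, k2, p1, p2, k3] as OpenCV has them; the pictures are not rectified), "R" (3x3) and "t" (3): a world point X has camera coordinates R X + t. Camera axes: x right, y down, z forward; pixel columns grow to the right and rows downward; lengths in mm; the calibration is good to about 2 mm. A picture is of the moment at which its call begins: read the wrist's pose just before it. get_calibration takes no time and is no camera call; for the wrist camera it gives the pose at the moment of the call.
A pose or a line that the arm cannot do raises PlanningError and nothing moves.
- job_done(): hands the job in; it is judged then, once.
The state is a dict: "t": time; "joint_positions": joint angles; "dq": joint speeds; "tau": joint torques, N m; "ee_pos": TCP position; "ee_rot": TCP orientation; "contact_force": force on the tool from outside, world axes, zero at the start; "moment": the same for the moment, N m; "opening": opening from 0.0 (shut) to 1.0 (fully open); "grip_force": force on a finger pad.
Only numpy, scipy, OpenCV 4.12 (cv2) and the standard library are available. Lean on these libraries where they do the work, as an engineer would, in place of code of your own. Each camera call takes 0.05 s, during which the arm holds its last target. There are 200 camera calls.

## Task

Slide the glass jar of caps along the worktop, upright, into the open mouth of the bench clamp until it stands against the back stop. Then pump the ratchet lever to and fro until the moving jaw grips the jar and the handle clicks over - the lever drives one way and freewheels the other, so try it both ways first, and if it drives the jaw open, flip the paddle on the lever. Stop at the click so that the glass is not crushed, and leave the lever swung back to its right-hand end with the jar still held tight, and the tape roll and film roll not knocked about.

Things in the scene. Friction and masses are not known exactly. Their poses are not given: they have to be found in the camera images.
- jar: Clear glass jar of small caps, loose, upright and open, 107 mm tall, a straight cylinder 78 mm in diameter, about 150 g, standing in front of the clamp. Origin at the centre of its underside. It is pushed, not lifted.
- clamp: Grey bench clamp fixed to the worktop, 60 to 66 mm high. Origin on the worktop in the middle of its mouth; x points into the mouth, away from the robot, y left, z up. The moving jaw is on the right of the mouth, the ratchet right of that. No floor plate: the jar slides on the worktop.
- jaw: Moving jaw, a steel block with a rubber pad, 60 mm high. Origin on the worktop under the middle of its pad's face. It slides along the clamp's y only, towards the fixed jaw as the wheel turns clockwise, 36 mm for each rad, and stays where it is left.
- wheel (a joint): Angle of the ratchet wheel (rad), a steel disc 95 mm across with 16 standing pins, under the lever. It grows clockwise seen from above, which closes the jaw. Only the lever turns it; one tooth is 0.39 rad. It is stiff (0.25 N m) and stays where it is left. At the start the mouth is open 103 to 114 mm.
- lever (a joint): Angle of the lever's head about the ratchet axis (rad), range -0.65 to 0.65. At 0 it points along the clamp's -x, to the robot; it grows clockwise seen from above, the handle going left; -0.65 is the right-hand end. It stays where it is left. At the handle 0.8 N moves it, about 2.5 N when it drives the wheel.
- click (a joint): Click joint between lever head and handle (rad), 0 to 0.35; its pivot is 95 mm from the ratchet axis. A preloaded spring holds it at 0; when the handle is pushed left with about 4 N against a blocked lever it gives way, and yields up to 0.35 at under 6 N. It springs back when let go. Beyond 0.35 it is rigid.
- ratchet_axis (a point): Point on the vertical axis of wheel and lever, 60 mm above the worktop; fixed in the clamp at x = 0, y = -185 mm. It has the clamp's axes.
- handle_mid (a point): Middle of the grey upright handle post, 150 mm from the ratchet axis (click joint at 0). The post is 17 to 21 mm thick, from 70 to 112 mm above the worktop, on a steel arm 26 mm wide. Push it from either side, or with open fingers round it. Its x axis points outward along the handle.
- paddle_tip (a point): Near the end of the black selector paddle, an upright fin on the lever, 9 mm thick, 72 to 102 mm above the worktop (lever and handle arm round it: up to 74 mm). Its pivot is 60 mm from the ratchet axis; this point is 28 mm outward. It leans 0.15 to 0.5 rad to one side, and snaps across when pushed past the middle (0.6 N). Its lean sets which way the lever drives (unmarked).
- fixed_pad (a point): Middle of the fixed jaw's rubber pad, on the left of the mouth, 33 mm above the worktop and 50 mm left of the clamp's origin. Both pads face along y, are 60 mm long in x (-30 to +30 mm) and 56 mm high.
- back_stop (a point): Middle of the back stop's face, 42 mm behind the clamp's origin (clamp x), 30 mm above the worktop; the stop is 60 mm high. The jar stands against it when its origin is at about clamp x = +3 mm.
- tape_roll: Bystander: roll of paper tape lying near the front edge, 72 mm across, 18 mm high.
- film_roll: Bystander: roll of film standing on the left, 36 mm across, 104 mm high.

How it is judged:
By the outcome, as a careful person would: the job done as asked, in the order asked, and still so for the second after the job is handed in, with the robot touching nothing.
It also fails if it takes over 72 s, if anything falls off the work surface, if the arm or the gripper's body presses on something with over 40 N, if the wrist force passes 120 N, or if a joint passes its speed limit or range.

## Working session

There is one attempt and no reset: what is moved stays moved. The work goes in short steps, each a Python script; the robot and the scene stay as the last script left them, time stands still between calls to the robot, and variables do not carry over. Pictures are saved under pics/ and viewed, at most 10 in all, crops included, and the job is handed in when it is done.

```bash
mkdir -p pics
cat > h.py <<'E'
from bench import *
import numpy as np, cv2
def snap(n,f):
    im=grab_frame(n); cv2.imwrite('pics/'+f+'.png',im[:,:,::-1]); return im
def ray(c,uv,z):
    K=np.array([[c['fx'],0,c['cx']],[0,c['fy'],c['cy']],[0,0,1]])
    p=cv2.undistortPoints(np.array([[uv]],float),K,np.array(c['dist'])).ravel()
    R=np.array(c['R']);t=np.array(c['t']); o=-R.T@t; d=R.T@np.array([p[0],p[1],1])
    return o+d*(z-o[2])/d[2]
def proj(c,X):
    K=np.array([[c['fx'],0,c['cx']],[0,c['fy'],c['cy']],[0,0,1]])
    return cv2.projectPoints(np.array([X],float),cv2.Rodrigues(np.array(c['R']))[0],np.array(c['t'],float),K,np.array(c['dist']))[0].ravel()
E
python3 - <<'E'
from h import *
a=snap('top','top0');b=snap('scene','scene0')
for n in('top','scene'):
    c=get_calibration(n);print(n,-np.array(c['R']).T@np.array(c['t']),c['fx'])
s=read_state();print(s['t'],s['ee_rot'],s['contact_force'],s['opening'])
E
```

```text
top [ 495.17252966  112.45792586 1043.2006529 ] 407.23450486627974
scene [ 53.95063033 679.63694264 770.6861493 ] 484.775564238776
0.1 [-3.08052845e+00 -6.11277637e-01  1.48964135e-04] [-0.12308036  0.37881197  0.50961139] 1.0030987075291087
```

View pics/top0.png

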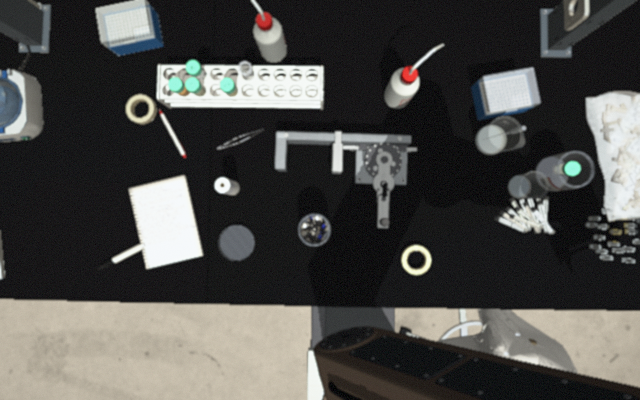

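View pics/scene0.png

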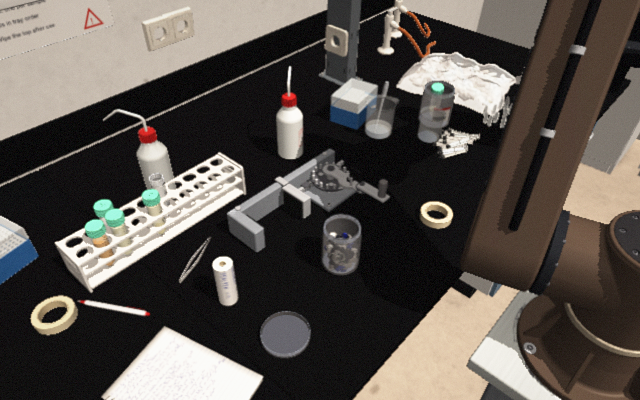

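The top view shows the fixed jaw near (281,152), moving jaw (337,153), ratchet (384,157), handle (383,222), jar (314,229), tape roll (416,260) and film roll (227,186). I'll enlarge the clamp area.

Run:
```python
from h import *
im=cv2.imread('pics/top0.png');cv2.imwrite('pics/crop1.png',cv2.resize(im[115:275,265:445],None,fx=4.4,fy=3.7*4.4/4.4 if 0 else 3.7,interpolation=cv2.INTER_CUBIC))
c=get_calibration('top')
for n,uv,z in [('fixTL',(276,132),62),('fixBR',(288,170),62),('fixBL',(276,170),62),('jawTL',(333,131),60),('jawBL',(333,174),60),('barR',(410,137),62),('barL',(276,132),62),('ratchet',(384,158),74),('handle',(383,223),112),('jartop',(314,229),107),('tape',(416,260),18),('film',(222,186),104)]:
    print(n,ray(c,uv,z).round())
```

```text
fixTL [692. 242.  62.]
fixBR [600. 211.  62.]
fixBL [600. 240.  62.]
jawTL [697. 104.  60.]
jawBL [592. 102.  60.]
barR [685. -83.  62.]
barL [692. 242.  62.]
ratchet [631. -19.  74.]
handle [477. -13. 112.]
jartop [460. 144. 107.]
tape [ 384. -109.   18.]
film [556. 360. 104.]
```

View pics/crop1.png

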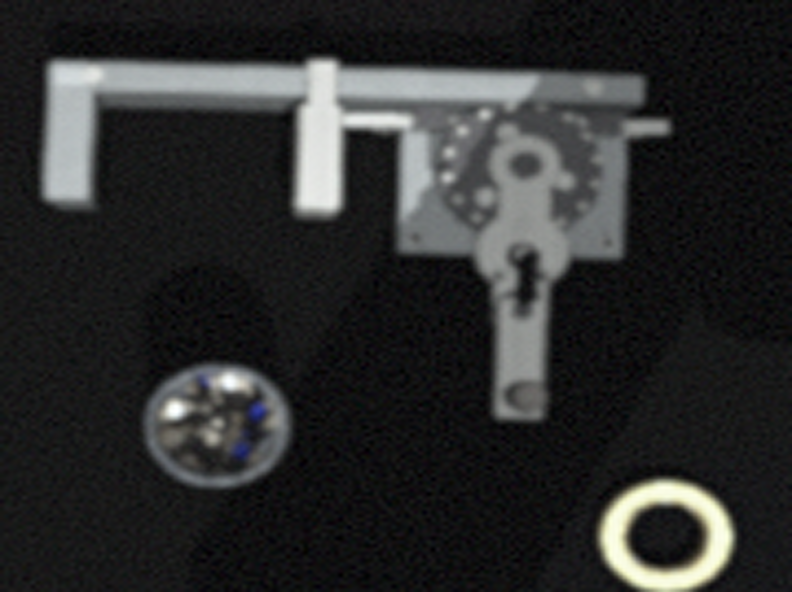

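The crop shows the lever nearly at centre, with the ratchet boss at crop (523,163), post top at (525,394), jar rim centre at (218,425), fixed pad's inner edge at x≈97 and jaw's left edge at x≈297.

Run:
```python
from h import *
c=get_calibration('top')
P=lambda u,v,z:ray(c,(265+(u+.5)/4.4-.5,115+(v+.5)/3.7-.5),z)
for n,u,v,z in [('bar bl',50,61,63),('bar br',643,76,63),('barfl',97,95,63),('barfr',640,105,63),('fixin f',95,200,63),('fixin b',97,98,63),('jaw l f',296,207,60),('jaw l b',299,107,60),('jaw r f',340,207,60),('boss',524,163,78),('post',526,394,112),('armend L',494,417,70),('armend R',545,417,70),('selpivot',521,252,80),('paddleend',523,312,102),('jar',218,425,107),('tape',667,536,18)]: print(n,P(u,v,z).round(1))
```

```text
bar bl [694.3 242.1  63. ]
bar br [689.  -84.5  63. ]
barfl [672.1 215.7  63. ]
barfr [669.9 -83.   63. ]
fixin f [603.1 215.4  63. ]
fixin b [670.2 215.6  63. ]
jaw l f [600.4 104.9  60. ]
jaw l b [666.3 104.2  60. ]
jaw r f [600.8  80.7  60. ]
boss [628.7 -17.7  78. ]
post [481.1 -15.7 112. ]
armend L [465.4  -4.4  70. ]
armend R [465.8 -32.   70. ]
selpivot [571.3 -16.4  80. ]
paddleend [532. -15. 102.]
jar [459.1 143.8 107. ]
tape [ 385. -110.   18.]
```

```bash
cat >> h.py <<'E'
DN=[np.pi,0,0]
def best(p):
    c=[]
    q0=np.array(read_state()['joint_positions'])
    for o in ([np.pi,0,0],[0,np.pi,0]):
        q=solve_ik(p,o)
        if q is not None: c.append((np.abs(np.array(q)-q0).max(),o,np.round(q,2)))
    return sorted(c,key=lambda x:x[0])
E
python3 - <<'E'
from h import *
for b in best([459,144,230]): print(b)
b=best([459,144,230])[0]
move_pose([459,144,230],b[1])
im=snap('wrist','w1');s=read_state();print(s['t'],s['ee_pos'],s['contact_force'],b[1])
c=get_calibration('wrist');print(-np.array(c['R']).T@np.array(c['t']),proj(c,[459,144,107]))
E
```

```text
(np.float64(1.451180687585232), [0, 3.141592653589793, 0], array([ 0.17,  0.23,  1.83, -0.  ,  1.08, -1.4 ]))
(np.float64(1.8429547141580656), [3.141592653589793, 0, 0], array([ 0.17,  0.23,  1.83, -0.  ,  1.08,  1.74]))
2.8167 [459.23779413 143.52000434 229.89049088] [ 0.37121576 -0.48074714 -0.69007392] [0, 3.141592653589793, 0]
[386.66584626 144.10747451 435.59399281] [319.38072051 179.95070797]
```

View pics/w1.png

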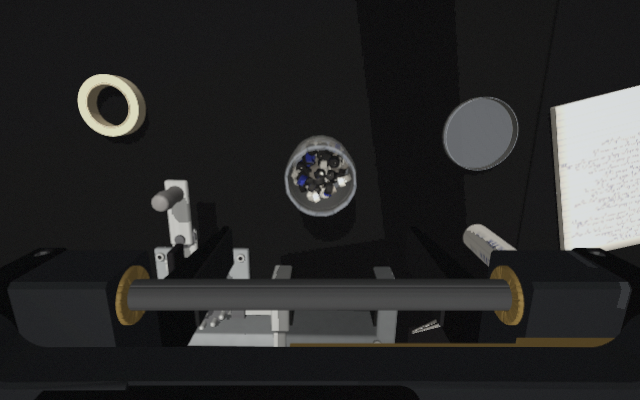

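The wrist view shows the jar rim centred near (321,181), against a prediction of (319,180), so the jar position is good. The post top is at (163,200). I'll grip lightly above jaw height and slide.

Run:
```python
from h import *
def st(l):
    s=read_state();print(l,round(s['t'],2),np.round(s['ee_pos'],1),np.round(s['contact_force'],2),round(s['opening'],3),round(s['grip_force'],2))
movel([459,144,77],v=120);st('down')
clamp(4);st('grip')
movel([459,167,77],v=70);st('side')
movel([560,167,77],v=80);st('in')
movel([620,167,77],v=60);st('in2')
im=snap('top','top1')
```

```text
down 4.24 [459.3 144.1  77.5] [-0.52  1.42 -0.06] 1.001 0.0
grip 5.75 [459. 144.  77.] [-0.03 -0.63  0.46] 0.007 0.0
side 6.22 [458.9 167.5  76.9] [0.27 0.58 0.37] 0.008 0.0
in 7.64 [559.6 167.1  77.1] [0.79 0.33 0.18] 0.008 0.0
in2 8.79 [619.7 167.   77. ] [0.51 0.32 0.68] 0.006 0.0
```

View pics/top1.png

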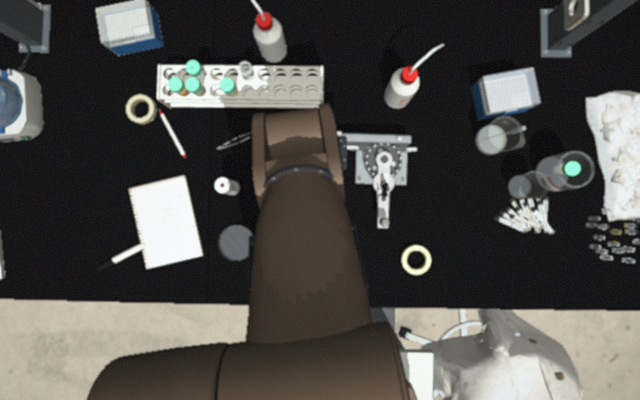

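Run:
```python
from h import *
im=snap('scene','scene1')
s=read_state();print(s['ee_pos'],s['ee_rot'],s['opening'])
```

```text
[619.7371627  167.06266391  77.10080352] [ 1.98739454e-04 -3.14152543e+00 -1.83516990e-06] 0.007609761301036462
```

View pics/scene1.png

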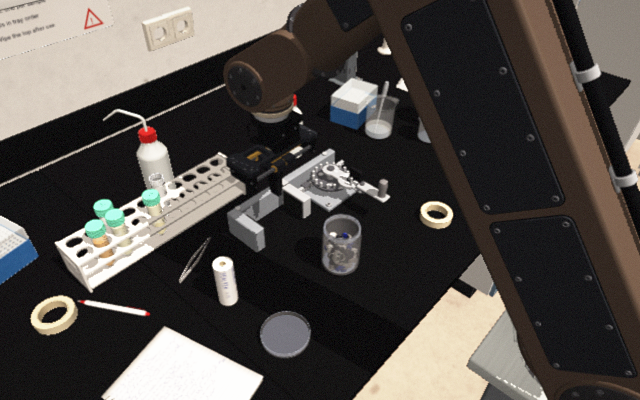

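The jar hasn't moved in the scene view, with its rim still around (341,225), and the fingers shut on nothing. I'll check the geometry by projecting the points.

Run:
```python
from h import *
c=get_calibration('scene')
for n,X in [('tcp',read_state()['ee_pos']),('jar top',[459,144,107]),('jarbase',[459,144,0]),('post',[481,-16,112]),('tape',[385,-110,18]),('jawlf',[600,105,60]),('fixf',[603,215,63])]: print(n,proj(c,X).round(1))
im=cv2.imread('pics/scene1.png');cv2.imwrite('pics/sc_crop.png',cv2.resize(im[120:290,200:420],None,fx=3.6,fy=3.5,interpolation=cv2.INTER_CUBIC))
```

```text
tcp [275.6 204.7]
jar top [341.5 225.4]
jarbase [339.1 261.7]
post [381.6 180.2]
tape [435.6 211. ]
jawlf [302.6 200.7]
fixf [265. 225.]
```

View pics/sc_crop.png

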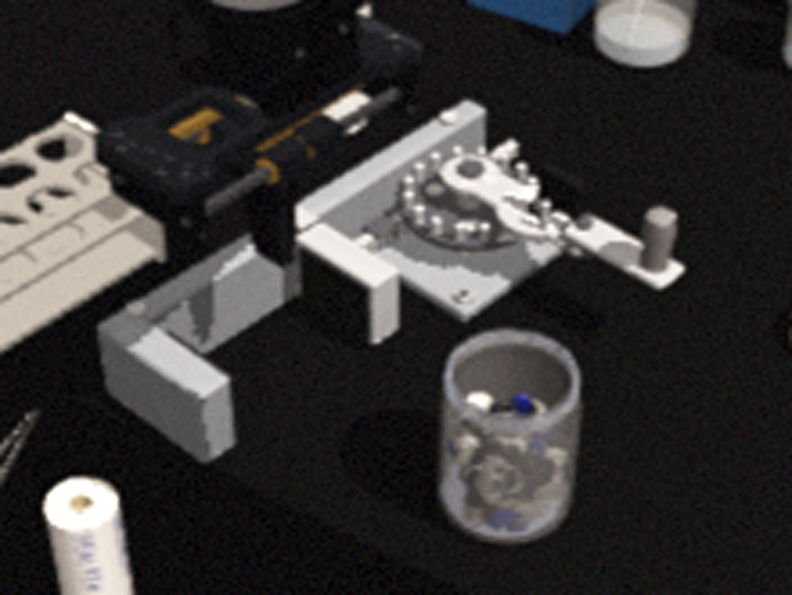

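Geometry is confirmed: the TCP was where commanded, and the jar simply wasn't held near its rim. I'll push it low with shut fingers instead, along one straight line with the tool face square to it.

```bash
cat >> h.py <<'E'
from scipy.spatial.transform import Rotation as Ro
def ori(yaw): # tool down, tool y along world y rotated by yaw
    return (Ro.from_euler('z',yaw)*Ro.from_rotvec([0,np.pi,0])).as_rotvec()
def st(l):
    s=read_state();print(l,round(s['t'],2),np.round(s['ee_pos'],1),np.round(s['contact_force'],2),round(s['opening'],3),flush=True);return s
E
python3 - <<'E'
from h import *
J=np.array([459,144]);T=np.array([633,165]);d=(T-J)/np.linalg.norm(T-J);yaw=np.arctan2(d[1],d[0]);o=ori(yaw)
P=lambda k,z=42:[*(J+d*k),z]
s=read_state();movel([*s['ee_pos'][:2],190],v=250)
move_pose(P(-68,150),o); movel(P(-68),v=200);st('low')
movel(P(-50),v=60);st('near')
movel(P(-20),v=40);st('push30')
im=snap('top','top2');im=snap('scene','scene2')
g=cv2.imread('pics/scene1.png')
cv2.imwrite('pics/c2.png',np.hstack([cv2.resize(im[120:290,200:420,::-1],None,fx=3.6,fy=3.5,interpolation=cv2.INTER_CUBIC)]))
E
```

```text
low 11.12 [392.3 135.9  42.2] [ 0.05  0.76 -1.21] 0.002
near 11.57 [409.7 138.   42.2] [ 0.31 -0.33 -0.22] 0.003
push30 12.47 [439.  141.6  42. ] [-0.09  0.7  -0.47] 0.001
```

View pics/c2.png

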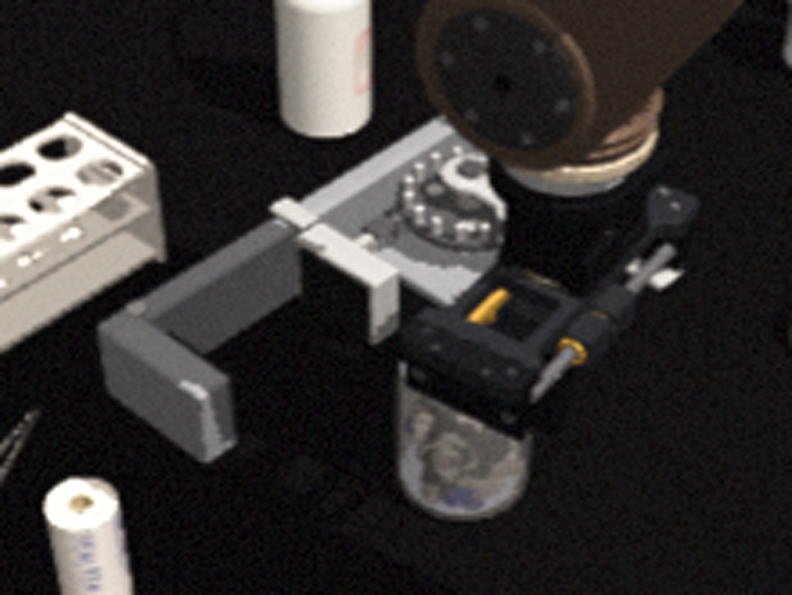

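The jar is being pushed upright and is now near crop (465,440), about 30 mm further on. Next I'll push it to the stop, slowly and watching force.

Run:
```python
from h import *
c=get_calibration('scene')
a=ray(c,(341.1,274.3),0);b=ray(c,(329.2,267.7),0);print('moved',(b-a).round(1))
J=np.array([459,144]);T=np.array([633,165]);L=np.linalg.norm(T-J);d=(T-J)/L
P=lambda k,z=42:[*(J+d*k),z]
movel(P(60),v=50);st('a');movel(P(L-62),v=50);st('b')
k=L-62
while k<L-36:
    k+=3;movel(P(k),v=25);hold(.05)
    f=np.mean([read_state()['contact_force'] for _ in range(1)],0);print(round(k-L),np.round(f,1))
    if f[0]<-3.0: break
st('c')
movel(P(k-40),v=150);s=read_state();movel([*s['ee_pos'][:2],170],v=250)
move_pose([480,-16,185],ori(0));movel([480,-16,170])
im=snap('top','top3')
cv2.imwrite('pics/crop3.png',cv2.resize(im[115:275,265:445,::-1],None,fx=4.4,fy=3.7,interpolation=cv2.INTER_CUBIC))
im=snap('scene','scene3')
cv2.imwrite('pics/both3.png',np.hstack([cv2.resize(im[120:290,200:420,::-1],(400,310)),cv2.resize(cv2.imread('pics/top3.png')[115:275,265:445],(400,310))]))
```

```text
moved [29.4  3.2  0. ]
a 14.32 [518.5 151.2  42. ] [-1.08  0.22  0.69] 0.007
b 15.53 [571.3 157.6  42. ] [-0.29  0.8  -0.04] 0.003
-59 [-0.8 -1.2 -0.2]
-56 [-0.1 -0.9 -0.5]
-53 [-0.  -0.8  0.1]
-50 [-0.7 -0.5 -0.2]
-47 [-0.4  0.3  0.2]
-44 [-10.2  -0.5   6.6]
c 17.43 [587.  159.6  41.8] [-10.17  -0.52   6.64] 0.005
```

View pics/both3.png

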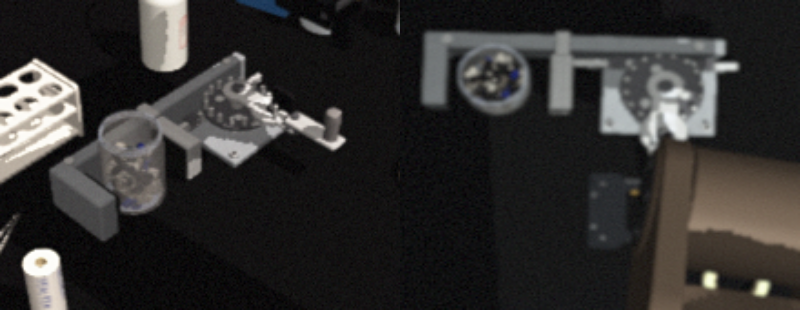

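The jar stands upright in the mouth against the back stop, with the post clear. Next I'll put the open fingers round the post and feel the lever both ways.

```bash
cat >> h.py <<'E'
A=np.array([629.,-18.]); D=0.256; Z=84
def pose(phi,z=Z,r=150): return [A[0]-r*np.cos(phi),A[1]+r*np.sin(phi),z],ori(-phi)
def ft(phi,n=4):
    F=[]
    for _ in range(n): hold(.02);F.append(read_state()['contact_force'])
    f=np.mean(F,0);return f@[np.sin(phi),np.cos(phi),0],f
def arc(p0,p1,n=None,v=120):
    n=n or max(1,int(np.ceil(abs(p1-p0)/.2)))
    for p in np.linspace(p0,p1,n+1)[1:]: q,o=pose(p);movel(q,o,v=v)
def jaw():
    im=grab_frame('top');c=get_calibration('top')
    # jaw top strip, front part: profile along world y at x=610,z=60
    ys=np.arange(90,160,.5);v=[]
    g=cv2.cvtColor(im,cv2.COLOR_RGB2GRAY).astype(np.float32)
    for y in ys:
        q=[proj(c,[x,y,60]) for x in (605,615,625)]
        v.append(np.mean([cv2.getRectSubPix(g,(1,1),tuple(map(float,a)))[0,0] for a in q]))
    return np.array(v),ys
E
python3 - <<'E'
from h import *
p0=pose(0,170);movel(p0[0],p0[1]);ungrasp();movel(pose(0)[0],v=120);b=ft(0);print('bias',b[1].round(2))
snap('scene','s_a')
ph=0;arc(0,.2)
for ph in np.arange(.25,.71,.06):
    q,o=pose(ph);movel(q,o,v=50);f=ft(ph);print('L',round(ph-D,2),round(f[0],2),f[1].round(1))
snap('scene','s_b')
arc(ph,-.2)
for p in np.arange(-.0,-.5,-.06):
    p=p-.0
    if p>-.0: continue
    q,o=pose(p);movel(q,o,v=60);f=ft(p);print('R',round(p+D,2),round(f[0],2),f[1].round(1))
snap('scene','s_c');print(read_state()['t'])
E
```

```text
bias [ 0.61  0.14 -0.33]
L -0.01 0.02 [-0.   0.  -0.4]
L 0.05 -0.02 [-0.2  0.  -0.2]
L 0.11 -0.41 [-0.4 -0.3  0. ]
L 0.17 -0.59 [ 0.  -0.7  0.1]
L 0.23 -0.08 [ 0.4 -0.3  0.2]
L 0.29 -0.12 [ 0.2 -0.3 -0.2]
L 0.35 -0.1 [-0.3  0.1  0.3]
L 0.41 0.26 [-0.   0.3  0.1]
R 0.26 -0.31 [-0.2 -0.3 -0.5]
R 0.2 -0.46 [-0.1 -0.5 -0.2]
R 0.14 0.14 [0.4 0.2 0.3]
R 0.08 -0.2 [ 0.1 -0.2 -0.1]
R 0.02 0.45 [-0.6  0.3 -0.1]
R -0.04 -0.03 [-0.3 -0.1  0.4]
R -0.1 0.01 [ 0.   0.  -0.1]
R -0.16 -0.6 [ 0.3 -0.5 -0.3]
R -0.22 -0.09 [ 0.2  0.  -0.2]
31.5417
```

Run:
```python
from h import *
c=get_calibration('scene')
I={k:cv2.imread(f'pics/{k}.png',0) for k in('scene0','s_a','s_b','s_c')}
e0,e1=proj(c,[600,105,60]),proj(c,[600,115,60]);print('px for 10mm',e1-e0,e0)
x,y=e0.round().astype(int);t=I['s_a'][y-8:y+20,x-2:x+14]
for k,im in I.items():
    r=cv2.matchTemplate(im[y-30:y+50,x-50:x+50],t,cv2.TM_CCOEFF_NORMED);_,m,_,l=cv2.minMaxLoc(r);print(k,round(m,3),l[0]-48,l[1]-22)
print(proj(c,[*pose(0)[0][:2],112]),proj(c,[*pose(-.22)[0][:2],112]))
# compose enhanced strip
w=[cv2.resize(cv2.convertScaleAbs(cv2.imread(f'pics/{k}.png')[135:235,255:405],alpha=1.6),(400,290),interpolation=cv2.INTER_CUBIC) for k in('scene3','s_a','s_b','s_c')]
cv2.imwrite('pics/four.png',np.vstack([np.hstack(w[:2]),np.hstack(w[2:])]))
```

```text
px for 10mm [-3.14102061  2.2422593 ] [302.5560916  200.65360232]
scene0 0.919 1 0
s_a 1.0 0 0
s_b 0.869 0 0
s_c 0.917 0 0
[382.86167074 180.15248261] [390.40206842 172.45855701]
```

View pics/four.png

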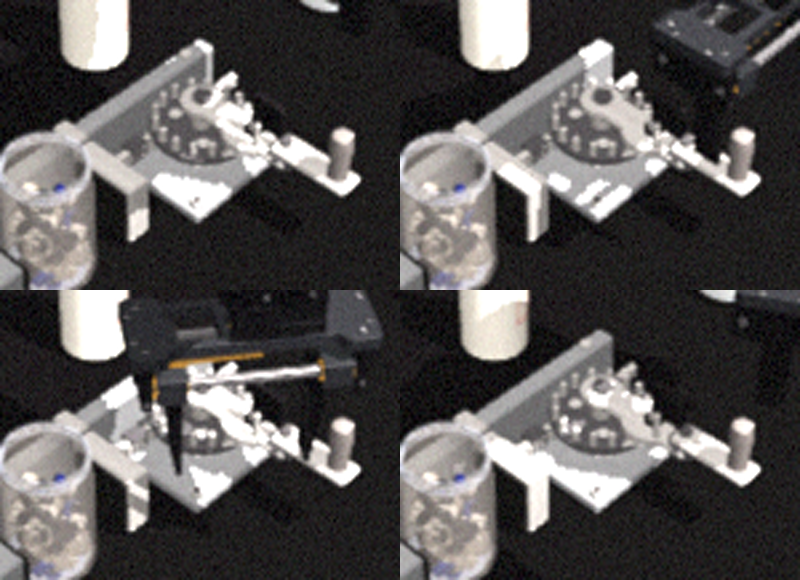

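In the four-way view the post has not moved (crop (342,150) each time). At φ=0.67 the finger tips show at about scene px (322,199) and (371,194). I'll triangulate their true height from that.

Run:
```python
from h import *
c=get_calibration('scene')
s=read_state();print(s['ee_pos'],pose(-.22)[0],s['ee_rot'],s['opening'],s['t'])
t=np.array([np.sin(.67),np.cos(.67)]);T=np.array(pose(.67)[0])
for z in(84,99,114,130):
    print(z,[proj(c,[*(T[:2]+k*t),z]).round(1) for k in(53,-53)])
# dark-finger silhouette rows around left tip in s_b vs s_c
a=cv2.imread('pics/s_b.png',0).astype(int);b=cv2.imread('pics/s_c.png',0).astype(int)
for y in range(178,222,3): print(y,a[y,308:336:2])
```

```text
[495.67509944 -86.93661068  83.96664029] [np.float64(482.61538260040913), np.float64(-50.7344434621304), 84] [ 7.44365726e-01 -3.05189340e+00 -2.89443536e-04] 0.9966710759597208 31.5417
84 [array([318.1, 206.9]), array([367.3, 201.8])]
99 [array([318.2, 201.6]), array([367.8, 196.5])]
114 [array([318.3, 196.2]), array([368.5, 191.1])]
130 [array([318.4, 190.2]), array([369.1, 185.2])]
178 [120  62  98 137 120  10  15  17  53  61  84  92  87  68]
181 [ 71  99  72  94 131  20  16  20  90  82  53  55  54  55]
184 [100  79  80  62  97  24  15  26  98 102 145 223 134 223]
187 [ 91  80 105 104  65  21  22  19  54  78  88  54  56  92]
190 [122 104 110 106 106  78  11  18  52  43  45  43  51  56]
193 [114 106 108 108 107 110  26  36 109 102 108 110 108 109]
196 [137 105 105 109 111 110  77  25 102 156 163 117 102 108]
199 [ 95  80  88 102 108 108 109  96 113 107 180 190 187 189]
202 [ 90  58  16  56  81  98 107 108 107 107 138 190 187 190]
205 [162 115  10  12   5  40  72  95 106  98 107 140 190 182]
208 [ 84  64  15   8  13   8  10  29  67  81 105 183 132  42]
211 [88 58  8  8 16  4 15 12  8 20 54 28 16 18]
214 [146  40  14  15   4   0  14   2  10   9  18  12  12  20]
217 [12 18 22 14 16 15 15 16 18 12 16 12 12 21]
220 [12 21 16 22 16 17 18 14 16 18 16 14 15 18]
```

The open finger tips end about 25 mm above the reported TCP (fingers rise when open), so they passed over both jar and post. I'll go lower.

```bash
cat >> h.py <<'E'
Z=60
def jm(f):
    c=get_calibration('scene');im=cv2.cvtColor(snap('scene',f),cv2.COLOR_RGB2GRAY);r0=cv2.imread('pics/s_c.png',0)
    x,y=proj(c,[600,105,60]).round().astype(int);t=r0[y-8:y+20,x-2:x+14]
    r=cv2.matchTemplate(im[y-20:y+65,x-65:x+40],t,cv2.TM_CCOEFF_NORMED);_,m,_,l=cv2.minMaxLoc(r)
    d=np.array([l[0]-63,l[1]-12]);print(f,'jaw px',d,'mm',round(-d[0]/.314,1),round(d[1]/.224,1),'score',round(m,2),flush=True)
E
python3 - <<'E'
from h import *
s=read_state();movel([*s['ee_pos'][:2],120],v=250)
q,o=pose(0,120);movel(q,o,v=200);movel(pose(0)[0],v=200);st('in')
arc(0,.24,1)
for ph in(.34,.44,.54,.64,.74,.84):
    q,o=pose(ph);movel(q,o,v=80);s=read_state();print(ph,np.round(np.array(s['contact_force'])@[np.sin(ph),np.cos(ph),0],2))
st('end');jm('d1')
E
```

```text
in 32.81 [478.7 -18.5  83.6] [ 0.49 -0.17 -0.1 ] 1.001
0.34 0.37
0.44 0.61
0.54 0.51
0.64 0.31
0.74 -0.22
0.84 1.2
end 35.26 [528.3  93.3  83.9] [ 0.64  1.08 -0.42] 1.0
d1 jaw px [0 0] mm 0.0 0.0 score 0.9
```

```bash
sed -i 's/def pose(phi,z=Z,r=150)/def pose(phi,z=60,r=150)/' h.py
python3 - <<'E'
from h import *
q,o=pose(.05,84);movel(q,o,v=250);movel(pose(.05)[0],v=200);st('in')
arc(.05,.24,1)
for ph in(.34,.44,.54,.64,.74,.84):
    q,o=pose(ph);movel(q,o,v=100);s=read_state();print(ph,np.round(np.array(s['contact_force'])@[np.sin(ph),np.cos(ph),0],2))
st('end');jm('d1b')
E
```

```text
in 36.54 [478.7 -10.   59.6] [ 0.37 -0.06 -0.55] 1.004
0.34 0.42
0.44 -0.3
0.54 -0.09
0.64 -0.39
0.74 0.69
0.84 0.02
end 38.73 [528.4  93.3  59.9] [-0.26  0.32 -0.11] 0.998
d1b jaw px [-47  34] mm 149.7 151.8 score 0.78
```

```bash
cat >> h.py <<'E'
def ana(f,ref='s_c'):
    c=get_calibration('scene');im=cv2.imread(f'pics/{f}.png',0);r0=cv2.imread(f'pics/{ref}.png',0)
    def sc(ref_pts,new_pts,w):
        a=np.array([proj(c,p) for p in ref_pts]);b=np.array([proj(c,p) for p in new_pts]);return a,b
    def patch(img,p,w,h): return cv2.getRectSubPix(img,(w,h),tuple(map(float,p))).astype(np.float32)
    cc=lambda a,b:cv2.matchTemplate(a,b,cv2.TM_CCOEFF_NORMED)[0,0]
    rp=patch(r0,proj(c,[481,-16,95]),13,19);L=[]
    for th in np.arange(-.65,1.0,.05): L.append((cc(patch(im,proj(c,[A[0]-149*np.cos(th),A[1]+149*np.sin(th),95]),13,19),rp),round(th,2)))
    print(f,'post',[(round(float(a),2),b) for a,b in sorted(L)[::-1][:3]])
    rj=patch(r0,proj(c,[600,97,42]),17,23);L=[]
    for dy in np.arange(-25,50,1.): L.append((cc(patch(im,proj(c,[600,97+dy,42]),17,23),rj),dy))
    print('jaw',[(round(float(a),2),b) for a,b in sorted(L)[::-1][:3]],flush=True)
E
python3 - <<'E'
from h import *
for f in('s_a','d1','d1b'): ana(f)
im=cv2.imread('pics/d1b.png',0)
print(im[165:205:2,355:395:2])
E
```

```text
s_a post [(0.89, np.float64(0.0)), (0.66, np.float64(0.05)), (0.4, np.float64(-0.25))]
jaw [(0.94, np.float64(2.0)), (0.94, np.float64(1.0)), (0.93, np.float64(3.0))]
d1 post [(0.89, np.float64(0.0)), (0.66, np.float64(0.05)), (0.4, np.float64(-0.25))]
jaw [(0.96, np.float64(2.0)), (0.95, np.float64(1.0)), (0.94, np.float64(3.0))]
d1b post [(0.3, np.float64(0.35)), (0.21, np.float64(0.7)), (0.13, np.float64(-0.65))]
jaw [(0.83, np.float64(2.0)), (0.82, np.float64(1.0)), (0.81, np.float64(3.0))]
[[ 32  26  25  32  26  26  20  48  51  49  58  54  54  54  23  18  19  29
   16  20]
 [ 27  32  28  28  29  22  16  14  37  36  36  36  39  41  21  13  15  22
   17  18]
 [ 14  16  17  25  35  28  24  19  21  28  31  30  27  28  19  22  15  21
   17  15]
 [ 19  14  26  49  38  31  27  32  25   8   9  13   8  17  20  15  19  13
   20  23]
 [ 52  49  82  53  53  44  35  38  59  16  14   9  14  17  15  18  23  20
   21  14]
 [140 113  62  40  43  41  44  40  54  33  12  15  22  15  16  18  14  16
   25  18]
 [ 60  46  69  34  28  23  25  30  67  31  17  20  21  21  18  19  18  15
   17  23]
 [163
[... 400 characters left out ...]
  14  16
   18  11]
 [145  19  12   3  21  21  19  17  16  16  16  16  16  14  20  19  18  23
   17  16]
 [108   9  11  16  19  17  14  19  20  21  15  14  16   9  22  15  21  16
   18  23]
 [ 27   8   9  12  18  20  18  21  22  21  20  20  21  16  20  22  16  16
   18  19]
 [ 20  16  13  22  19  19  21  19  19  26  21   9  16  17  19  19  19  22
   19  17]
 [ 17  19  17  20  18  16  19  19  24  21  23  17  20  16  19  18  16  25
   23  18]
 [ 21   9  16  19  18  17  21  24  27  19  23  20   9  23  19  16  17  17
   21  15]
 [ 20  13  18  20  18  19  14  14  18  16  18  19  12  20  18  20  18  21
   17  15]
 [ 16  13  15  18  22  10  19  18  19  21  17  18  18  16  18  20  23  14
   20  20]]
```

The lever moved left while the jaw stayed put, so left freewheels and the paddle must be flipped. I'll work out its lean from the pictures already taken.

Run:
```python
from h import *
for cam,fs in (('top',['top0','top3','top1']),('scene',['scene0','s_c','s_a','scene3'])):
    c=get_calibration(cam)
    for f in fs:
        g=cv2.imread(f'pics/{f}.png',0).astype(np.float32);L=[]
        for ln in np.arange(-.6,.61,.1):
            v=[]
            for s in np.arange(10,34,2):
                for z in (80,87,94,101):
                    X=[A[0]-60-s*np.cos(ln),A[1]+1+s*np.sin(ln),z];p=proj(c,X)
                    v.append(cv2.getRectSubPix(g,(1,1),tuple(map(float,p)))[0,0])
            L.append(int(np.mean(v)))
        print(f,L)
c=get_calibration('top');print('pivot,tip,tip+.35 top',[proj(c,X).round(1) for X in([569,-17,102],[541,-17,102],[543,-7,102],[543,-27,102])])
print(cv2.imread('pics/top0.png',0)[180:212,374:396])
c=get_calibration('scene');print([proj(c,X).round(1) for X in([569,-17,102],[541,-17,102],[543,-7,102],[543,-27,102],[541,-17,74])])
print(cv2.imread('pics/scene0.png',0)[160:192,332:372:1])
```

```text
top0 [63, 72, 79, 72, 51, 31, 26, 42, 74, 100, 115, 122, 113]
top3 [56, 58, 59, 60, 58, 53, 44, 39, 38, 38, 47, 77, 105]
top1 [96, 109, 120, 109, 79, 49, 37, 53, 92, 130, 157, 172, 166]
scene0 [10, 11, 10, 10, 11, 11, 11, 11, 12, 19, 26, 31, 37]
s_c [13, 13, 13, 13, 12, 12, 11, 11, 13, 19, 26, 32, 39]
s_a [15, 14, 13, 13, 12, 11, 12, 11, 13, 20, 31, 40, 46]
scene3 [15, 15, 15, 15, 15, 14, 13, 12, 16, 29, 40, 47, 57]
pivot,tip,tip+.35 top [array([384.5, 183. ]), array([384.4, 195.1]), array([380.1, 194.2]), array([388.8, 194.3])]
[[138 149 148 147 149 148 143 130 123 121 125 129 141 149 149 150 145 147
  145 138 124 115]
 [137 149 149 148 150 145 129 104  94 102 105 106 121 145 147 148 148 142
  145 138 120 113]
 [139 150 147 146 150 141 112  85  93 102  98  85  94 124 141 149 149 147
  145 137 118 112]
 [141 148 148 151 148 138 101  76  98  97  75  52  61  99 134 147 148 144
  145 137 111  99]
 [137 149 147 151 151 134  93  69  81  67  36  26  42  85 133 150 149 147
  146 132  99  73]
 [133 150 149 148 151 139 100  67  52  42  18  19  43  89 132 147 152 146
  143 121  81  43]
 [127 1
[... 2019 characters left out ...]

   10  22  11  13]
 [ 10  12  24  65 114 146 151 144 144 148 149 151 149 141 109  63  23  12
   14  17   3  17]
 [ 15  11  21  67 114 142 148 147 147 147 149 148 151 138 103  57  20  18
   11  16  17  15]
 [ 15   9  25  67 114 144 150 149 144 146 150 153 149 136 103  54  23   3
   12  12  13  16]
 [ 16  11  26  65 116 143 149 147 144 148 147 149 150 135  97  49  23  13
   17  16  16  18]]
[array([349.7, 166.4]), array([359.5, 171.7]), array([356. , 173.4]), array([361.6, 169.3]), array([358.6, 181.5])]
[[ 63  61  42 ...  10  17   6]
 [ 62  72  50 ...   6   8   8]
 [ 77 104  77 ...  12   8   8]
 ...
 [ 52  55  61 ... 122 129 129]
 [ 41  44  39 ... 126 130 123]
 [ 52  55  60 ... 131 133 126]]
```

```bash
cat >> h.py <<'E'
def rect(im,c,th,rs,ts,z):
    g=cv2.cvtColor(im,cv2.COLOR_RGB2GRAY).astype(np.float32);o=np.zeros((len(rs),len(ts)),int)
    for i,r in enumerate(rs):
        for j,t in enumerate(ts):
            p=A+r*np.array([-np.cos(th),np.sin(th)])+t*np.array([np.sin(th),np.cos(th)])
            o[i,j]=cv2.getRectSubPix(g,(1,1),tuple(map(float,proj(c,[*p,z]))))[0,0]
    return o
E
python3 - <<'E'
from h import *
np.set_printoptions(linewidth=200)
s=read_state();q,o=pose(.75);movel(q,o,v=200)   # ease off the post
q,o=pose(.58,150,150);movel(q,o,v=250);q,o=pose(.58,190,70);movel(q,o,v=250)
im=snap('wrist','w2');c=get_calibration('wrist')
import pickle;pickle.dump(c,open('w2.pkl','wb'))
print(read_state()['t'],proj(c,[*pose(.58,0,88)[0][:2],102]))
print('z73');print(rect(im,c,.58,range(100,171,10),range(-30,31,3),73))
print('z102');print(rect(im,c,.58,range(48,100,4),range(-26,27,2),102))
E
```

```text
40.1083 [318.09373713 171.21409809]
z73
[[ 42  42  42  43  41  41 192 238 244 245 244 240 240 241 233 137  29  30  30  29  30]
 [ 42  41  42  43  42  42  62 237 246 246 244 241 240 242 238  78  28  29  29  28  30]
 [ 43  43  44  42  43  41  49 234 247 245 245 242 241 242 241  99  29  28  30  28  30]
 [ 43  41  42  43  42  43  45 233 249 246 246 243 200 185 186 117  36  30  29  29  34]
 [ 41  42  42  42  42  42  44 229 220 163 189 189 179 128 169 124  41  42  42  42  42]
 [ 42  43  43  43  43  42  41 223 180 225 219 206 196 189 135 155  42  43  41  42  42]
 [ 42  43  41  41  42  41  42 171 238 234 233 231 229 227 227 117  43  42  42  42  42]
 [ 42  41  42  41  41  40  43  42  42  40  43  42  41  42  42  42  42  41  42  43  41]]
z102
[[183 206 147 109 151 165 239 246 243 249 242 244 255 255 254 251 255 243 250 242 238 201 109 104 102 107 113]
 [151 144 148 153 211 241 246 245 242 246 247 246 244 254 255 254 255 245 233 184 183 182 183 152 104 102 108]
 [218 216 188 197 241 241 245 245 242 245 242 239 149 126 146 237 225 201 185 184 183 183 183 220 171 155 159]
 [216 217 219 244 241 240
[... 385 characters left out ...]
 232 210 179 183 207 167 159 159]
 [ 42  42  42  44 218 244 239 199 189 125  81  62  59  50  48 167 183 179 157 181 161 183 228 165 158 159 158]
 [ 43  41  41  43  43  78 234 233 186 176  57  63  56  46  89 181 183 180 175 168 227 202 125 169 158 158 150]
 [ 43  43  42  42  42  42  42 143 242 181  60  62  56  41 136 178 183 193 214 234 177 136 103 168 159 142  73]
 [ 42  42  42  42  43  42  42 133 242 215  42  44  42  29  98 100 142 119 199 201 155 159 158 158 132  45  28]
 [ 43  42  43  41  43  42  41 124 221 228 190  69  49 106 148 145 175 231 235 192 144  87 123 108  29  28  29]
 [ 42  43  42  42  43  43  42  80 191 239 244 207 147 147 145 145 145 219 241 198  92  29  29  30  29  29  28]]
```

The rectified view is clear: the lever centreline sits at t≈+2, while the paddle at r≈84 is at t≈-2.5, so it leans right by about 0.15. I'll push it left with the left finger's outer face, then check.

Run:
```python
from h import *
np.set_printoptions(linewidth=200)
th=.58;u=np.array([-np.cos(th),np.sin(th)]);t=np.array([np.sin(th),np.cos(th)])
Q=lambda k,z:[*(A+84*u+k*t),z]
movel(Q(-76,100),v=300);movel(Q(-76,62),v=200)
movel(Q(-62,62),v=120)
for k in(-59,-56,-53,-50):
    movel(Q(k,62),v=60);f=np.array(read_state()['contact_force']);print(k,round(f[:2]@t,2))
    if f[:2]@t<-4: break
movel(Q(-72,62),v=200);movel(Q(-60,130),v=300)
q,o=pose(.58,190,70);movel(q,o,v=300)
im=snap('wrist','w3');c=get_calibration('wrist');print(read_state()['t'])
print(rect(im,c,.58,(110,120,130),range(-30,31,3),73))
print(rect(im,c,.58,range(56,100,4),range(-26,27,2),102))
```

```text
-59 -0.43
-56 0.33
-53 -1.09
-50 -0.52
43.3833
[[ 42  42  41  42  42  42  42  41 104 241 244 246 245 240 240 241 225  52  28  30  29]
 [ 42  42  42  42  42  42  43  42  56 237 247 246 246 241 241 242 239  83  28  28  29]
 [ 42  43  43  43  43  42  41  42  42 223 248 246 246 243 201 185 185 143  40  31  30]]
[[218 207 153 152 215 240 241 246 244 252 254 255 255 234 145  86 122 238 196 184 184 183 182 183 178 158 160]
 [216 217 217 218 243 241 241 246 245 246 248 252 179  72  60  60  51  73 180 184 183 182 182 183 179 175 160]
 [211 214 215 212 245 241 240 245 245 248 255 128 196  89  56  65  57  45  77 181 183 183 182 183 180 176 154]
 [ 43  88 172 206 243 241 240 243 245 248 255  89 103 131  44  60  60  53  73 180 183 183 182 183 180 167 159]
 [ 42  43  43  43 186 243 240 243 233 220 217 211  97  48  35  54  66  57  46 139 163 179 172 183 180 152 159]
 [ 42  42  42  42  45 193 243 241 216 217 163 182 221 254 194  44  62  64  52  47 110 115 164 173 148 159 158]
 [ 43  43  42  42  43  43  82 226 244 178 163 246 250 254 255  35  55  68  60  46 134 176 146 164 158 158 140]
 [ 42  42  42  42  43  42  41  41  68 225 245 243 248 251 245 211  42  64  66  53  65 167 140 165 157 124  37]
 [ 42  42  41  43  41  43  42  42  45 200 245 226 159 140 150 143  45  39  36  31  97 170 152 153 108  31  29]
 [ 41  41  42  41  42  42  42  42  42 186 201 226 230 233 199 149 139  84 108 208 238 184 126  82  28  28  29]
 [ 42  42  43  43  44  42  42  41  42 117 195 240 244 209 147 147 146 146 146 227 241 195  86  33  29  27  30]]
```

Paddle now leans left (flipped). Next I'll swing back to the right (freewheel) and drive left with force watching.

```bash
cat >> h.py <<'E'
def go(ph,v): q,o=pose(ph);movel(q,o,v=v)
def F(ph,n=3):
    return np.mean([(hold(.015),read_state()['contact_force'])[1] for _ in range(n)],0)@[np.sin(ph),np.cos(ph),0]
def drive(ph,end,coarse_to):
    """drive left; returns (phi, clicked)"""
    while ph<end-1e-6:
        st_=.12 if ph<coarse_to-.11 else .04
        ph=min(ph+st_,end);go(ph,100);f=F(ph,2);print(round(ph-D,2),round(f,1),end='; ',flush=True)
        if f<-3.3:
            f=F(ph,3);print('chk',round(f,1))
            if f<-3.3: return ph,True
    return ph,False
def click(ph,mm=10):
    for i in range(int(mm/2.5)):
        ph+=2.5/150;go(ph,50);f=F(ph,3);print('click',round(ph-D,3),round(f,2),flush=True)
        if f<-6: break
    return ph
E
python3 - <<'E'
from h import *
q,o=pose(.62,110);movel(q,o,v=300);movel(pose(.62)[0],v=200)
arc(.62,.36,1,v=200);arc(.36,-.86,5,v=180);print('R',round(F(-.86),2),read_state()['t'])
jm('e1');ana('e1')
arc(-.86,-.40,2,v=250)
ph,ok=drive(-.40,.42,.42)
print(ok,ph,read_state()['t']);snap('scene','e2');ana('e2')
E
```

```text
Traceback (most recent call last):
  File "h.py", line 34, in arc
    for p in np.linspace(p0,p1,n+1)[1:]: q,o=pose(p);movel(q,o,v=v)
                                                     ~~~~~^^^^^^^^^
bench.PlanningError: the arm cannot follow that straight line within its joint ranges
```

Run:
```python
from h import *
st('now');print(np.round(read_state()['joint_positions'],2))
for p in(.62,.36,.1,-.13,-.37,-.6,-.86):
    for y in (0,):
        q,o=pose(p);a=solve_ik(q,o);print(p,None if a is None else np.round(a,2))
```

```text
now 46.33 [ 506.1 -103.6   59.8] [-0.06  0.71  0.62] 0.995
[-0.33  0.5   1.95  0.    0.69 -2.51]
0.62 [ 0.01  0.5   1.96 -0.    0.69 -0.94]
0.36 [-0.06  0.48  2.01 -0.    0.66 -1.27]
0.1 [-0.14  0.46  2.03 -0.    0.64 -1.61]
-0.13 [-0.22  0.47  2.03 -0.    0.65 -1.92]
-0.37 [-0.28  0.48  2.   -0.    0.66 -2.22]
-0.6 [-0.33  0.5   1.95  0.    0.69 -2.5 ]
-0.86 None
```

```bash
sed -i 's/ori(-phi)/ori(min(-phi,.6))/' h.py
python3 - <<'E'
from h import *
assert solve_ik(*pose(-.88)) is not None
arc(-.606,-.88,2,v=150);print('R',round(F(-.88),2),read_state()['t'])
jm('e1');ana('e1')
arc(-.88,-.40,2,v=250)
ph,ok=drive(-.40,.42,.42)
print(ok,ph,read_state()['t']);snap('scene','e2');ana('e2')
E
```

```text
R 0.21 46.9417
e1 jaw px [0 0] mm 0.0 0.0 score 0.93
e1 post [(0.37, np.float64(-0.6)), (0.35, np.float64(-0.65)), (0.34, np.float64(-0.55))]
jaw [(0.93, np.float64(-1.0)), (0.92, np.float64(-2.0)), (0.92, np.float64(0.0))]
-0.54 0.5; -0.42 -0.2; -0.3 0.4; -0.18 0.1; -0.06 -0.1; 0.06 0.2; 0.1 -0.9; 0.14 -0.9; 0.16 -1.0; False 0.42 50.6833
e2 post [(0.81, np.float64(0.2)), (0.52, np.float64(0.15)), (0.41, np.float64(-0.05))]
jaw [(0.91, np.float64(17.0)), (0.9, np.float64(18.0)), (0.9, np.float64(16.0))]
```

Left now drives: the jaw has closed about 17 mm of the roughly 33 mm needed. I'll drive on to about 0.5, step back over a tooth, then drive to the click.

Run:
```python
from h import *
ph=.42;ok=False
for p in(.52,.60,.66,.72,.76):
    go(p,100);f=F(p,2);ph=p;print(round(p-D,2),round(f,1),end='; ')
    if f<-3.3: ok=True;break
print(ok,read_state()['t'])
if not ok:
    snap('scene','e3')
    arc(ph,.2,1,v=250);arc(.2,-.31,2,v=180)
    snap('scene','e4')
    arc(-.31,.2,2,v=250);go(.3,120)
    ph,ok=drive(.3,.84,.3)
print(ok,ph)
if ok: ph=click(ph,7.5)
snap('scene','e5');print(ph,read_state()['t'])
for k in('e3','e4','e5'):
    try: ana(k)
    except Exception as e: print(k,e)
```

```text
0.26 -0.5; 0.34 -1.1; 0.4 -1.3; 0.46 -1.0; 0.5 -1.2; False 52.2167
0.08 0.4; 0.12 -1.4; 0.16 -2.4; 0.2 -4.2; chk -4.2
True 0.4599999999999999
click 0.221 -4.83
click 0.237 -5.76
click 0.254 -5.29
0.5099999999999999 57.1
e3 post [(0.42, np.float64(0.25)), (0.24, np.float64(0.65)), (0.21, np.float64(0.2))]
jaw [(0.83, np.float64(29.0)), (0.82, np.float64(28.0)), (0.82, np.float64(30.0))]
e4 post [(0.47, np.float64(-0.05)), (0.35, np.float64(-0.4)), (0.3, np.float64(-0.2))]
jaw [(0.88, np.float64(28.0)), (0.87, np.float64(27.0)), (0.87, np.float64(29.0))]
e5 post [(0.41, np.float64(-0.1)), (0.35, np.float64(-0.05)), (0.33, np.float64(0.25))]
jaw [(0.87, np.float64(31.0)), (0.87, np.float64(30.0)), (0.86, np.float64(32.0))]
```

Clicked over, with the spring force holding at about 5.5 N. I'll make a small last nudge, then swing to the right-hand end and clear away.

Run:
```python
from h import *
ph=click(.51,2.5)
arc(ph,.25,1,v=120);arc(.25,-.3,2,v=220);arc(-.3,-.86,3,v=150)
p=-.86
while p>-.97:
    p-=.02
    try: go(p,60)
    except PlanningError: print('plan',p);break
    f=F(p,2);print(round(p+D,2),round(f,1),end='; ')
    if f>2.2: break
go(p+.13,150);q,o=pose(p+.13,150);movel(q,o,v=200);print(read_state()['t'])
snap('scene','f1');ana('f1');snap('top','f1t')
np.set_printoptions(linewidth=200)
c=get_calibration('scene');r0=cv2.imread('pics/scene0.png',0);im=cv2.imread('pics/f1.png',0)
for n,X in (('tape',[385,-110,9]),('film',[556,355,60])):
    x,y=proj(c,X).round().astype(int);print(n,np.abs(r0[y-14:y+14,x-18:x+18].astype(int)-im[y-14:y+14,x-18:x+18]).mean().round(1))
```

```text
click 0.271 -5.66
-0.62 1.5; -0.64 -0.1; -0.66 7.2; 61.5
f1 post [(0.75, np.float64(-0.65)), (0.6, np.float64(-0.6)), (0.41, np.float64(-0.55))]
jaw [(0.85, np.float64(30.0)), (0.84, np.float64(29.0)), (0.83, np.float64(28.0))]
tape 4.0
film 4.3
```

```bash
python3 -c "
from bench import *
print(job_done(),read_state()['t'])"
```

```text
the job is handed in; nothing more can be done
the job is handed in; nothing more can be done
```

I handed the job in at about 61.6 s: the jar is upright against the back stop and gripped to the click, the lever is at its right-hand end and the paddle is flipped. The tape and film rolls look unmoved. I never tried the lever to the right before flipping the paddle, and I judged the final grip from the force at the click and the jaw's roughly 30 mm travel, with no close look at the jar.

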